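# Pull the clogged strainer screen for rinsing

### The arm

A 6-joint arm with a two-finger parallel gripper is mounted at the origin on the work surface. World frame = base frame: x ahead of the robot, y to its left, z up, the work surface at z = 0. Lengths are in m, angles in rad, forces in N, time in s.
With the tool pointing down it reaches from about 0.35 to 0.975 m from the base axis. Payload 4.9 kg.
Tool frame: the origin (TCP) lies midway between the tips of the shut fingers; the grasp point (between the pads) lies 19 mm behind it; z points along the fingers, y is the line along which they close (so a half turn about z gives the same grasp; the last joint's range is limited). The gripper opens to 85 mm and grips with 20 to 120 N. Pads are 22 mm wide; open, the fingers measure 114 mm over their backs; the gripper's body (76 mm by 85 mm) begins 54 mm behind the grasp point. The pads swing forward as they close: fully open they stand 13 mm farther back than shut.
Start: joints at [1.053, 0.053, 1.613, -0, 1.476, -0.119], TCP at [0.243, 0.576, 0.231] pointing down, gripper open.
Joint ranges: [-3.01, 3.01], [-1.01, 2.22], [0.06, 2.58], [-1.02, 4.17], [0.09, 2.62], [-3.14, 3.14]. Speed limits (rad/s): [2.57, 2.57, 3.14, 3.14, 3.14, 3.14].

### API

Orientations are given as a rotation vector (axis times angle).
In Python, from station import ctrl, optics, job gives the robot as it stands.
- The arm moves only by the shell command python3 -m jog 'ROWS' [OPENING] [FORCE]. ROWS is JSON, a list of rows, each a list of 2 entries, a list of its own where there are three numbers: the shift along the tool's x, y, z in m, then the turn, a rotation vector about the tool's x, y, z in rad. A call has 1 to 5 rows; each row is the pose to reach, as a shift and turn from the pose commanded when the call began, along the tool's axes at that moment; what a row does not reach only later rows make up. A row lasts 1/10 s, in which the tool goes at most 50 mm and 8.59 degrees, less where a joint would pass 70% of its speed; a pose out of reach is approached as far as the arm can. A call with a gripper value outside its range is refused whole. OPENING is the opening, from 0 (shut) to 1 (fully open), set as the call begins (- or left out, the last holds). The fingers move at their own pace and stop on an object; FORCE is the grip in N (left out, the last holds). Time passes only in rows, so rows that repeat a pose let the fingers close. It gives the time, the measured TCP pose, the force, the opening and the grip force at its end, in the units of the state.
- ctrl.get_obs(): the state, without advancing time (a new reading comes with each control period).
- optics.get_image(name): name is "scene" or "top" or "wrist"; returns a dict with "image" (420x560x3 uint8, blue, green, red), "fx", "fy", "cx", "cy" (pixels), "D" ([k1, k2, p1, p2, k3] as OpenCV has them; the pictures are not rectified), "rvec" (rotation vector, rad) and "tvec" (3), from world to camera coordinates, as OpenCV has them; the wrist camera has in their place "mount" (4x4, takes a point from camera to tool coordinates, whose origin is the TCP and whose axes are the flange's). Camera axes: x right, y down, z forward; pixel columns grow to the right and rows downward; lengths in m; the calibration is good to about 2 mm. A picture is of the moment at which its call begins: read the wrist's pose just before it. There is no depth.
- job.finish_job(): hands the job in; it is judged then, once.
The state is a dict: "t": time; "q": joint angles; "dq": joint speeds; "effort": joint torques, N m; "tool_pos": TCP position; "tool_rot": TCP orientation; "contact_force": force on the tool from outside, world axes, zero at the start; "wrist_torque": the same for the moment, N m; "opening": finger opening in m; "grip_force": force on a finger pad.
Only numpy, scipy, OpenCV 4.12 (cv2) and the standard library are available. Lean on these libraries where they do the work, as an engineer would, in place of code of your own. Each camera call takes 0.05 s, during which the arm holds its last target. There are 200 camera calls.

### The job

The twin return strainer on the seedling bench is being serviced: the chamber whose cover was left ajar already has its rinsed screen back in, so press that cover down until its catches snap and hold it fully shut. Only then lift the other chamber's cover right up so that it stands open by itself, draw the screen plate hidden under it straight up out of its slot, and carry it over the middle of the empty white drip tray. Finish while still holding it there in the gripper, still and upright, well clear above the tray and resting on nothing; leave the other screen in its chamber and the other things on the bench where they are.

Things in the scene. Friction and masses are not known exactly. Their poses are not given: they have to be found in the camera images.
- skid: Flat aluminium base plate of the twin strainer, fixed, 235 x 345 x 6 mm, place and yaw vary. Origin on the bench midway between the two chambers; x points to the back (hinge side of both covers), y along the row of chambers, z up. Both chambers share its yaw. Grey header pipes, up to 120 mm high, run along its back edge.
- chamber_ready: Grey open-topped strainer chamber, fixed on the skid, 120 mm deep (x), 135 wide (y), 135.5 high, walls and floor 6; its cover is the one standing ajar at the start. Origin at the centre of its underside, 6 mm above the bench; axes as the skid. The chambers stand side by side, centres 160 mm apart; which is on the left varies.
- chamber_due: The other chamber, of the same shape and axes, whose cover is shut and caught at the start. Its screen is to come out. Inner opening 108 mm (x) by 123 mm (y). The rim is 141.5 mm above the bench.
- cover_ready (a joint): Angle of the cover standing ajar, rad: 0 shut flat on the rim, growing as it opens up and back, stop at 1.95; starts at 0.55 to 1.15. A stiff hinge (0.2 N m) keeps it at any angle it is left at. Two spring catches at the front resist from about 0.10 rad; pressed past about 0.05 rad (some 8 N at the front edge) they snap over and hold it at 0.
- cover_ready_hinge (a point): Midpoint of the hinge line of the cover standing ajar: top of the chamber's back wall, 60 mm behind the chamber's centre, 144 mm above the bench; the line runs along the chamber's y. The cover is a flat grey plate 5 mm thick, centred on the plane through the hinge line, 139 mm wide, reaching 130 mm forward from the hinge, 0.18 kg, with an 18 mm skirt down its front edge.
- cover_ready_handle (a point): Middle of that cover's bow handle: round steel bar, 10 mm diameter, 84 mm long, parallel to the hinge line and 163 mm from it, in the plane of the cover plate (level with the hinge when shut). It stands free 28 mm in front of the skirt, open above and below, and moves with the cover.
- cover_due (a joint): Angle of the other cover, same shape, hinge and values; 0 (shut and caught) at the start. Pulling up at its handle with some 8 N frees the catches; it then stays at any angle. Upright at 1.57.
- cover_due_hinge (a point): Midpoint of the hinge line of the other cover, placed alike.
- cover_due_handle (a point): Middle of the other cover's bow handle, alike.
- screen_due: Screen plate to draw out, loose, 0.16 kg, hidden upright in the shut chamber: black frame 8 mm thick (its x), 116 wide (y), 90 high, with mesh; on top a grip rib 12 thick, 60 wide, from 90 to 118 mm above the lower edge. Origin: centre of the lower edge, z up. It stands at the chamber's centre on its floor, rib top 11.5 mm below the rim, in 12 mm guide slots up to 106 mm high.
- screen_ready: The same kind of plate, rinsed, standing likewise in the chamber whose cover is ajar. It stays there.
- drip_tray: Empty shallow white tray, fixed, 240 mm (x) by 190 mm (y), rim 30 mm above the bench, to the left or right of the strainer. Origin at the centre of its underside.
- plug_tray: A tray of the same size on the other side, filled with brown foam plugs and seedlings (up to 40 mm, seedlings to 90 mm). Fixed; not part of the job.
- brush: Loose wooden brush lying in front of the strainer, 170 mm long.
- plug_strip: Loose strip of brown foam plugs lying in front of the strainer, 30 x 120 x 36 mm.
- net_pot_a: Loose black pot, 50 mm wide and 50 mm tall, in front of the strainer.
- net_pot_b: Another such pot, behind the strainer.
- nutrient_bottle: Loose white bottle, 70 mm wide and 170 mm tall, behind the strainer to one side.
- jug: Loose white jug with a handle, 90 mm wide and 110 mm tall, behind the strainer to one side.
- ph_pen: Loose grey pocket meter lying behind the strainer, 155 x 32 x 18 mm.

How it is judged:
By the outcome, as a careful person would: the job done as asked, in the order asked, and still so for the second after the job is handed in, while the arm keeps its last pose, push and grip.
It also fails if it takes over 72 s, if anything falls off the work surface, if the arm or the gripper's body presses on something with over 40 N, if the wrist force passes 120 N, or if a joint passes its speed limit or range.

## Working session

There is one attempt and no reset: what is moved stays moved. The work goes in short steps, Python scripts to look and compute and a shell command to move; the robot and the scene stay as the last step left them, time stands still between calls to the robot, and variables do not carry over. Pictures are saved under pics/ and viewed, at most 10 in all, crops included, and the job is handed in when it is done.

```bash
ls; mkdir -p pics; python3 - <<'E'
from station import ctrl, optics
import cv2
o=ctrl.get_obs();print(o)
for n in("scene","top"):
    d=optics.get_image(n);cv2.imwrite(f"pics/{n}0.png",d["image"]);print(n,{k:v for k,v in d.items() if k!="image"})
E
```

```text
pics
{'t': 0.0, 'q': array([ 1.05298576e+00,  5.33688299e-02,  1.61429862e+00,  1.20756097e-05,
        1.47598702e+00, -1.18994669e-01]), 'dq': array([6.50269336e-04, 8.70488152e-04, 2.81685010e-05, 2.68709548e-04,
       8.73304285e-04, 7.60046062e-04]), 'effort': array([-1.44305737e-03, -3.93690956e+01, -3.70170164e+01, -3.01093869e-04,
        7.20061798e-03, -2.10214992e-06]), 'tool_pos': array([0.24238844, 0.57541013, 0.23005283]), 'tool_rot': array([-6.22186454e-01, -3.07869326e+00,  3.06935349e-03]), 'contact_force': array([-0.33610661, -0.90876361, -0.33678961]), 'wrist_torque': array([-0.01463062, -0.01312034, -0.01463441]), 'grip_force': 0.0, 'opening': 0.08540389867764801}
scene {'fx': 409.10249249215826, 'fy': 409.10249249215826, 'cx': 281.64136989940135, 'cy': 207.91054935701422, 'D': array([0.00786608, 0.        , 0.        , 0.        , 0.        ]), 'rvec': array([ 2.035443  , -2.09137762,  0.31770481]), 'tvec': array([0.02580836, 0.5706614 , 1.01461087])}
top {'fx': 457.4905421614526, 'fy': 457.4905421614526, 'cx': 272.2785204557672, 'cy': 200.989795657844, 'D': array([-0.13231157,  0.        ,  0.        ,  0.        ,  0.        ]), 'rvec': array([ 2.07924072, -2.13740336,  0.2226589 ]), 'tvec': array([0.01356075, 0.59580936, 1.06267401])}
```

View pics/scene0.png

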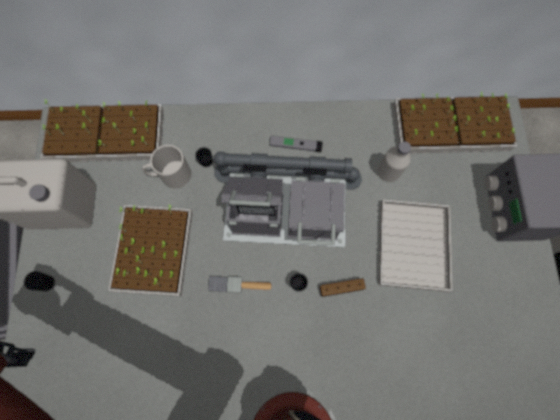

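View pics/top0.png

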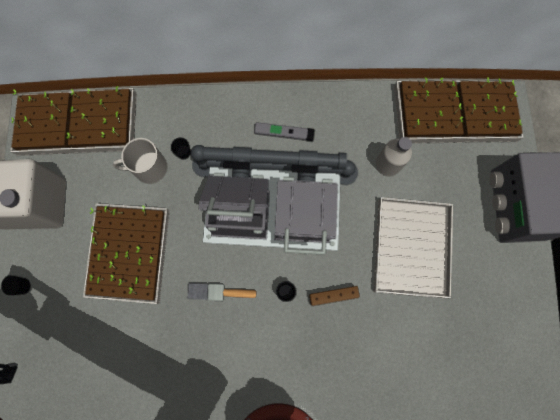

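The pictures show the ajar cover on the left chamber (top ~238,210), the shut one on the right (~308,210), and the drip tray on the right (~413,247).

```bash
cat > h.py <<'E'
import numpy as np, cv2
from station import ctrl, optics
from scipy.spatial.transform import Rotation as R
def cam(name):
    if name=="wrist":
        o=ctrl.get_obs(); d=optics.get_image(name)
        T=np.eye(4);T[:3,:3]=R.from_rotvec(o["tool_rot"]).as_matrix();T[:3,3]=o["tool_pos"]
        M=T@np.array(d["mount"]); d["Rwc"]=M[:3,:3]; d["c"]=M[:3,3]
    else:
        d=optics.get_image(name);Rc=cv2.Rodrigues(d["rvec"])[0];d["Rwc"]=Rc.T;d["c"]=-Rc.T@d["tvec"]
    d["K"]=np.array([[d["fx"],0,d["cx"]],[0,d["fy"],d["cy"]],[0,0,1.]])
    return d
def rays(d,px):
    p=cv2.undistortPoints(np.array(px,float).reshape(-1,1,2),d["K"],d["D"]).reshape(-1,2)
    return np.c_[p,np.ones(len(p))]@d["Rwc"].T
def onz(d,px,z):
    r=rays(d,px); return d["c"]+r*((z-d["c"][2])/r[:,2])[:,None]
def proj(d,P):
    Rc=d["Rwc"].T; return cv2.projectPoints(np.array(P,float).reshape(-1,3),cv2.Rodrigues(Rc)[0],-Rc@d["c"],d["K"],d["D"])[0].reshape(-1,2)
E
python3 - <<'E'
from h import *
np.set_printoptions(precision=4,suppress=True)
for n in("top","scene"):
    d=cam(n);im=d["image"];g=im.astype(int)
    m=((g.min(2)>150)).astype(np.uint8)
    m=cv2.morphologyEx(m,cv2.MORPH_CLOSE,np.ones((3,3)))
    cs,_=cv2.findContours(m,cv2.RETR_EXTERNAL,cv2.CHAIN_APPROX_NONE)
    for c in cs:
        if cv2.contourArea(c)<300: continue
        x=c[:,0,:].mean(0)
        z=.03 if x[0]>360 else .006
        P=onz(d,c[:,0,:],z)
        r=cv2.minAreaRect(P[:,:2].astype(np.float32)); print(n,x,r)
        # line fit of the front edge (lowest row per column)
    a=(slice(150,270),slice(180,380))
    cv2.imwrite(f"pics/{n}c.png",cv2.resize(im[a],None,fx=4,fy=4,interpolation=cv2.INTER_CUBIC))
E
```

```text
top [417.2306 248.4102] ((0.47558295726776123, -0.3590291738510132), (0.18818511068820953, 0.2407379001379013), 83.07637786865234)
top [293.483  229.0303] ((0.5861672163009644, -0.0018291771411895752), (0.34454411268234253, 0.20741260051727295), 85.25929260253906)
top [ 14.2261 189.6281] ((0.6667155027389526, 0.7011151313781738), (0.1571846604347229, 0.0951305404305458), 5.343710422515869)
scene [258.5486 237.9086] ((0.5163018703460693, 0.07222968339920044), (0.2103319764137268, 0.04061226546764374), 84.56211853027344)
scene [412.1575 246.1245] ((0.47174644470214844, -0.3469671308994293), (0.16790083050727844, 0.2236507683992386), 82.97975158691406)
scene [ 26.4248 183.8609] ((0.6871538758277893, 0.7504552602767944), (0.1494983732700348, 0.18599343299865723), 0.37679311633110046)
```

View pics/topc.png

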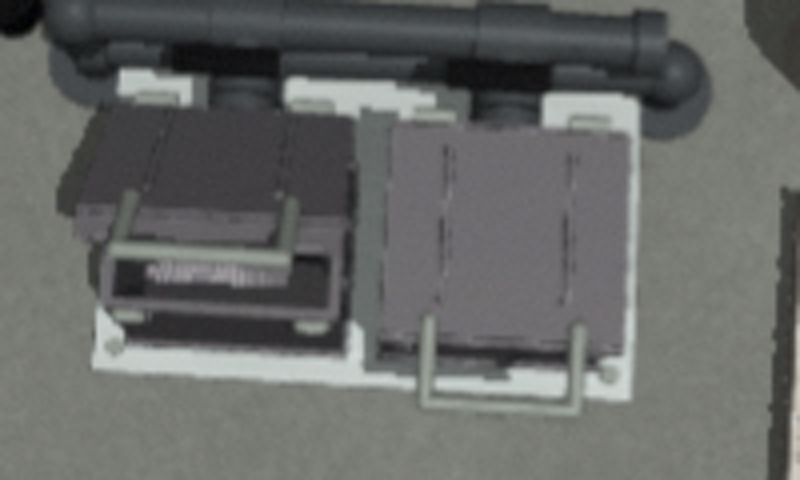

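The crop shows the due handle bar at crop (425,403)–(580,409) and the ready handle at (107,247)–(290,258). I'll turn these into positions.

```bash
python3 - <<'E'
from h import *
np.set_printoptions(precision=4,suppress=True)
d=cam("top");f=lambda *a:[(x/4+180-.4,y/4+150-.4) for x,y in a]
H=onz(d,f((425,404),(580,409)),.144);print("due handle",H,np.linalg.norm(H[0]-H[1]))
C=onz(d,f((391,122),(632,134),(616,352),(382,343)),.1465);print("due cover corners",C, np.linalg.norm(C[0]-C[1]))
S=onz(d,f((94,370),(631,399),(639,97)),.006);print("skid",S)
v=H[0]-H[1];yaw=np.arctan2(-v[0],v[1]);v2=S[0]-S[1];v3=C[0]-C[1];print(np.degrees([yaw,np.arctan2(-v2[0],v2[1]),np.arctan2(-v3[0],v3[1])]))
th=np.radians(-4.7);ex=np.array([np.cos(th),np.sin(th),0]);ey=np.array([-ex[1],ex[0],0])
hd=H.mean(0);hinge=hd+.163*ex;o=hinge-.06*ex+.08*ey;print("skid origin from handle",o)
hr=hinge+.16*ey
# ready handle: plane through hinge mid perpendicular ey; bar mid ray
r=rays(d,f((198,253)))[0];c=d["c"]
t=((hr-c)@ey)/(r@ey)
best=min(np.arange(.4,1.3,.005),key=lambda a:np.linalg.norm(proj(d,hr-.163*np.cos(a)*ex+[0,0,.163*np.sin(a)])-f((198,253))))
P=hr-.163*np.cos(best)*ex+[0,0,.163*np.sin(best)];print("ready hinge",hr,"ang",best,"handle",P,proj(d,P),f((198,253)))
print("due hinge",hinge)
E
```

```text
due handle [[ 0.4645 -0.03    0.144 ]
 [ 0.4591 -0.1165  0.144 ]] 0.08666046918619973
due cover corners [[ 0.6269 -0.0158  0.1465]
 [ 0.6159 -0.1542  0.1465]
 [ 0.4902 -0.138   0.1465]
 [ 0.4991 -0.007   0.1465]] 0.1388047960619691
skid [[ 0.506   0.1765  0.006 ]
 [ 0.478  -0.1648  0.006 ]
 [ 0.6764 -0.1813  0.006 ]]
[-3.5517 -4.6803 -4.5149]
skid origin from handle [ 0.571 -0.002  0.144]
ready hinge [0.6374 0.0728 0.144 ] ang 0.8500000000000004 handle [0.5301 0.0817 0.2665] [[230.4288 212.9296]] [(229.1, 212.85)]
due hinge [ 0.6242 -0.0866  0.144 ]
```

```bash
cat >> h.py <<'E'
np.set_printoptions(precision=4,suppress=True)
TH=np.radians(-4.7);EX=np.array([np.cos(TH),np.sin(TH),0]);EY=np.array([-EX[1],EX[0],0]);EZ=np.array([0,0,1.])
HD=np.array([.624,-.0860,.144]);HR=HD+.16*EY
def down(flip=1):  # tool z down, tool y along flip*EX
    y=flip*EX;z=-EZ;return R.from_matrix(np.c_[np.cross(y,z),y,z])
def delta(p,r):
    o=ctrl.get_obs();c=R.from_rotvec(o["tool_rot"])
    print("shift",c.inv().apply(np.array(p)-o["tool_pos"]),"turn",(c.inv()*r).as_rotvec(),"t",o["t"])
E
python3 - <<'E'
from h import *
o=ctrl.get_obs();print(R.from_rotvec(o["tool_rot"]).as_matrix())
d=cam("wrist");print(d["mount"])
for f in(1,-1): print(f,down(f).as_matrix());delta(HR-.078*EX+[0,0,.25],down(f))
E
```

```text
[[-0.9215  0.3883 -0.0005]
 [ 0.3883  0.9215 -0.0009]
 [ 0.0001 -0.001  -1.    ]]
[[ 0.001  -0.9512 -0.3084  0.0788]
 [ 1.      0.0011 -0.0003  0.0006]
 [ 0.0006 -0.3084  0.9512 -0.143 ]
 [ 0.      0.      0.      1.    ]]
1 [[ 0.0819  0.9966  0.    ]
 [ 0.9966 -0.0819 -0.    ]
 [-0.      0.     -1.    ]]
shift [-0.4845 -0.3341 -0.1629] turn [-0.0006  0.0004  1.254 ] t 0.3
-1 [[-0.0819 -0.9966  0.    ]
 [-0.9966  0.0819 -0.    ]
 [ 0.      0.     -1.    ]]
shift [-0.4845 -0.3341 -0.1629] turn [-0.0004 -0.0007 -1.8876] t 0.3
```

```bash
python3 -m jog '[[[0,0,-0.05],[0,0,0.1]],[[-0.05,-0.03,-0.1],[0,0,0.25]],[[-0.09,-0.06,-0.12],[0,0,0.4]],[[-0.13,-0.09,-0.14],[0,0,0.55]],[[-0.17,-0.12,-0.163],[0,0,0.7]]]' 0 40
python3 -c "
from h import *
delta(HR-.078*EX+[0,0,.25],down())"
```

```text
t: 0.8
tool_pos: [0.3355, 0.428, 0.3795]
tool_rot: [1.648, 2.675, 0.001]
contact_force: [1.6, 1.0, 0.3]
opening: 0.0123
grip_force: 0.0
shift [-0.4117  0.0434 -0.0145] turn [ 0.0008 -0.0003  0.5486] t 0.8
```

```bash
python3 -m jog '[[[-0.05,0.005,0],[0,0,0.14]],[[-0.1,0.01,-0.005],[0,0,0.28]],[[-0.15,0.016,-0.01],[0,0,0.42]],[[-0.195,0.02,-0.012],[0,0,0.55]],[[-0.24,0.025,-0.0145],[0,0,0.5486]]]'
python3 -c "
from h import *
delta(HR-.078*EX+[0,0,.25],down())"
```

```text
t: 1.3
tool_pos: [0.4671, 0.2252, 0.3933]
tool_rot: [2.307, 2.132, 0.001]
contact_force: [0.5, -0.2, -0.4]
opening: 0.0001
grip_force: 0.0
shift [-0.1376  0.1035 -0.0006] turn [ 0.0008 -0.0004  0.003 ] t 1.3
```

```bash
python3 -m jog '[[[-0.04,0.03,0],[0,0,0.003]],[[-0.08,0.06,0],[0,0,0.003]],[[-0.12,0.09,0],[0,0,0.003]],[[-0.1376,0.1035,0],[0,0,0.003]],[[-0.1376,0.1035,0],[0,0,0.003]]]'
python3 -c "
from h import *
delta(HR-.078*EX+[0,0,.25],down())
d=cam('wrist');cv2.imwrite('pics/w1.png',d['image'])
a=.85;print(proj(d,[HR-.163*np.cos(a)*EX+.163*np.sin(a)*EZ,HR,HD,HD-.163*EX]))"
```

```text
t: 1.8
tool_pos: [0.5601, 0.0792, 0.392]
tool_rot: [-2.312, -2.126, 0.002]
contact_force: [-0.4, -0.3, 0.5]
opening: 0.0001
grip_force: 0.0
shift [ 0.0005 -0.0008 -0.002 ] turn [-0.0013  0.0006 -0.0021] t 1.8
[[241.7722 200.9763]
 [336.8022 173.6587]
 [330.0367 283.9698]
 [216.3097 283.9339]]
```

View pics/w1.png

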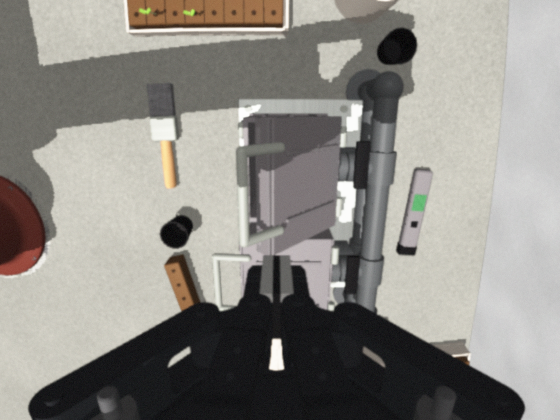

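The close look matches: ready handle midpoint at ~(243,200), predicted (242,201). Now I press down.

```bash
python3 -m jog '[[[0,0,0.05],[0,0,0]],[[0,0,0.1],[0,0,0]],[[0,0,0.135],[0,0,0]],[[0,0,0.15],[0,0,0]],[[0,0,0.16],[0,0,0]]]'; python3 -m jog '[[[0,0,0.012],[0,0,0]],[[0,0,0.024],[0,0,0]],[[0,0,0.036],[0,0,0]],[[0,0,0.048],[0,0,0]],[[0,0,0.06],[0,0,0]]]';python3 -m jog '[[[0,0,0.005],[0,0,0]],[[0,0,0.01],[0,0,0]],[[0,0,0.014],[0,0,0]],[[0,0,0.018],[0,0,0]],[[0,0,0.02],[0,0,0]]]'
```

```text
t: 2.35
tool_pos: [0.5583, 0.0831, 0.2327]
tool_rot: [-2.306, -2.132, 0.001]
contact_force: [-0.1, -0.4, 1.1]
opening: 0.0002
grip_force: 0.0
t: 2.85
tool_pos: [0.5592, 0.0819, 0.1722]
tool_rot: [2.308, 2.131, 0.0]
contact_force: [0.2, 0.3, 1.0]
opening: 0.0
grip_force: 0.6
t: 3.35
tool_pos: [0.5593, 0.0819, 0.1539]
tool_rot: [2.308, 2.131, 0.0]
contact_force: [-5.0, 0.0, 9.7]
opening: -0.0
grip_force: 4.8
```

```bash
python3 -m jog '[[[0,0,0.001],[0,0,0]],[[0,0,0.002],[0,0,0]],[[0,0,0.003],[0,0,0]],[[0,0,0.004],[0,0,0]],[[0,0,0.004],[0,0,0]]]';python3 -m jog '[[[0,0,0.001],[0,0,0]],[[0,0,0.002],[0,0,0]],[[0,0,0.003],[0,0,0]],[[0,0,0.003],[0,0,0]]]'
```

```text
t: 3.85
tool_pos: [0.5594, 0.082, 0.1535]
tool_rot: [2.307, 2.131, -0.0]
contact_force: [-11.6, -0.6, 18.0]
opening: -0.0001
grip_force: 9.0
t: 4.25
tool_pos: [0.5598, 0.082, 0.148]
tool_rot: [2.307, 2.13, 0.003]
contact_force: [-0.7, 0.0, 1.4]
opening: 0.0003
grip_force: 0.6
```

```bash
python3 -m jog '[[[0,0,0.0015],[0,0,0]],[[0,0,0.003],[0,0,0]],[[0,0,0.004],[0,0,0]],[[0,0,0.004],[0,0,0]]]';python3 -m jog '[[[0,0,-0.02],[0,0,0]],[[0,0,-0.06],[0,0,0]],[[0,0,-0.1],[0,0,0]],[[0,0,-0.15],[0,0,0]],[[0,0,-0.15],[0,0,0]]]' 0.35
python3 -c "
from h import *
delta(HD-.163*EX+[0,0,.1],down())
d=cam('wrist');cv2.imwrite('pics/w2.png',d['image'])
print(proj(d,[HR-.163*EX,HR,HD,HD-.163*EX]))"
```

```text
t: 4.65
tool_pos: [0.5601, 0.082, 0.1463]
tool_rot: [2.307, 2.131, 0.002]
contact_force: [-8.3, -0.4, 18.2]
opening: -0.0005
grip_force: 9.4
t: 5.15
tool_pos: [0.5626, 0.082, 0.301]
tool_rot: [2.301, 2.125, 0.017]
contact_force: [0.3, -0.7, 0.1]
opening: 0.0299
grip_force: 0.0
shift [-0.1623 -0.0892  0.0555] turn [ 0.0149 -0.0014  0.0025] t 5.15
[[184.7466 195.2997]
 [348.2422 195.1925]
 [337.3525 327.566 ]
 [197.5169 328.2755]]
```

View pics/w2.png

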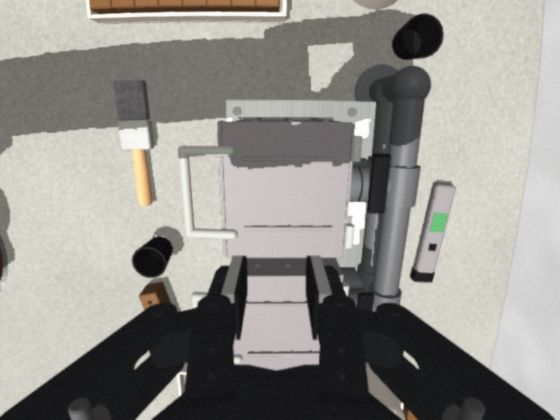

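The wrist view shows the ready cover shut: its bar is at x≈186, y≈195, where a shut cover predicts (185,195). Next is the due handle.

```bash
python3 -m jog '[[[-0.04,-0.022,0],[0.015,0,0]],[[-0.08,-0.044,0],[0.015,0,0.003]],[[-0.12,-0.066,0.01],[0.015,-0.001,0.003]],[[-0.16,-0.088,0.02],[0.015,-0.001,0.003]],[[-0.1623,-0.0892,0.0555],[0.015,-0.001,0.003]]]' 0.35; python3 -m jog '[[[0,0,0],[0,0,0]],[[0,0,0],[0,0,0]]]'
python3 -c "
from h import *
delta(HD-.163*EX+[0,0,-.014],down())
d=cam('wrist');cv2.imwrite('pics/w3.png',d['image'])
print(proj(d,[HR-.163*EX,HR,HD,HD-.163*EX+.042*EY,HD-.163*EX]))"
```

```text
t: 5.7
tool_pos: [0.4568, -0.0764, 0.2377]
tool_rot: [-2.313, -2.119, 0.015]
contact_force: [1.1, -0.2, 0.8]
opening: 0.0296
grip_force: 0.0
t: 5.9
tool_pos: [0.4565, -0.0723, 0.2348]
tool_rot: [-2.301, -2.119, 0.02]
contact_force: [-0.0, -0.2, 1.0]
opening: 0.0299
grip_force: 0.0
shift [0.0001 0.007  0.1046] turn [-0.0185 -0.0001 -0.0006] t 5.9
[[285.7081 -16.6836]
 [522.8658  -5.5775]
 [485.9241 215.268 ]
 [284.481  160.9543]
 [284.0352 214.1115]]
```

View pics/w3.png

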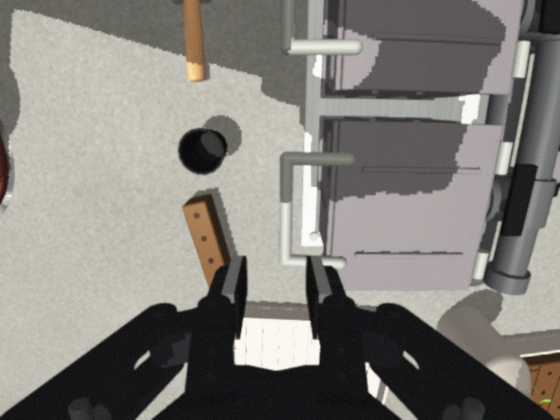

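Bar at pixel x≈286.5, ends y 157–262, which is ~2 mm from prediction. I'll correct and descend.

```bash
python3 -m jog '[[[0.001,0.005,0.02],[-0.018,0,0]],[[0.002,0.009,0.05],[-0.018,0,0]],[[0.003,0.009,0.08],[-0.018,0,0]],[[0.003,0.009,0.1046],[-0.018,0,0]],[[0.003,0.009,0.1046],[-0.018,0,0]]]'; python3 -c "
from h import *
delta(HD-.161*EX+[0,0,-.014],down())"; python3 -m jog '[[[0,0,0],[0,0,0]],[[0,0,0],[0,0,0]],[[0,0,0],[0,0,0]],[[0,0,0],[0,0,0]],[[0,0,0],[0,0,0]]]' 0 30;  python3 -c "
from h import *
delta(HD-.161*EX+[0,0,-.014],down())"
```

```text
t: 6.45
tool_pos: [0.4636, -0.069, 0.1291]
tool_rot: [-2.308, -2.129, 0.002]
contact_force: [-0.6, 0.3, 0.6]
opening: 0.0298
grip_force: 0.0
shift [-0.0038  0.0003 -0.0009] turn [-0.0026 -0.0003  0.0014] t 6.45
t: 6.95
tool_pos: [0.4625, -0.0698, 0.1329]
tool_rot: [-2.308, -2.127, 0.006]
contact_force: [-11.5, 1.8, 3.3]
opening: 0.0088
grip_force: 29.6
shift [-0.0029  0.0013  0.0029] turn [-0.0049  0.0005  0.0002] t 6.95
```

```bash
python3 -m jog '[[[0,0.0003,-0.008],[0,0,0]],[[0,0.0008,-0.016],[0,0,0]],[[0,0.0032,-0.0324],[0,0,0]],[[0,0.0065,-0.0459],[0,0,0]],[[0,0.0099,-0.0559],[0,0,0]]]' 0 40; python3 -m jog '[[[0,0.0045,-0.0116],[0,0,0]],[[0,0.0101,-0.0222],[0,0,0]],[[0,0.0165,-0.033],[0,0,0]],[[0,0.0233,-0.0427],[0,0,0]],[[0,0.0233,-0.0427],[0,0,0]]]'
```

```text
t: 7.45
tool_pos: [0.4719, -0.0706, 0.1894]
tool_rot: [-2.308, -2.126, 0.007]
contact_force: [-12.0, 1.5, -0.0]
opening: 0.0082
grip_force: 39.5
t: 7.95
tool_pos: [0.4968, -0.0728, 0.236]
tool_rot: [2.31, 2.128, -0.002]
contact_force: [-15.2, 2.5, 11.4]
opening: 0.0084
grip_force: 39.7
```

The force is purely radial, so my radius is ~1–2 mm short. I'll correct for that as I continue.

```bash
python3 -m jog '[[[0,0.0147,-0.0193],[0,0,0]],[[0,0.034,-0.035],[0,0,0]],[[0,0.055,-0.0477],[0,0,0]],[[0,0.0775,-0.0575],[0,0,0]],[[0,0.0775,-0.0575],[0,0,0]]]'; python3 -m jog '[[[0,0.0125,-0.0037],[0,0,0]],[[0,0.025,-0.006],[0,0,0]],[[0,0.048,-0.0083],[0,0,0]],[[0,0.0724,-0.0069],[0,0,0]],[[0,0.0724,-0.0069],[0,0,0]]]'
python3 -c "
from h import *
o=ctrl.get_obs();print((o['tool_pos']-HD)@EX)"
```

```text
t: 8.45
tool_pos: [0.5782, -0.0798, 0.2951]
tool_rot: [2.303, 2.121, 0.01]
contact_force: [-3.0, 0.3, 10.0]
opening: 0.0084
grip_force: 41.2
t: 8.95
tool_pos: [0.6507, -0.086, 0.3003]
tool_rot: [2.303, 2.121, 0.011]
contact_force: [1.1, -1.7, 4.8]
opening: 0.0079
grip_force: 40.4
0.026602642339813548
```

```bash
python3 -m jog '[[[0,0,0],[0,0,0]],[[0,0,0],[0,0,0]],[[0,0,0],[0,0,0]],[[0,0,0],[0,0,0]]]' 0.35 40; python3 -m jog '[[[0,0,-0.03],[0,0,0]],[[0,0,-0.07],[0,0,0]],[[0,-0.04,-0.08],[0,0,0]],[[0,-0.09,-0.08],[0,0,0]],[[0,-0.09,-0.08],[0,0,0]]]'; python3 -m jog '[[[0,0,0],[0,0,0]],[[0,0,0],[0,0,0]]]'
python3 -c "
from h import *
delta(HD-.06*EX+[0,0,-.04],down())
d=cam('wrist');cv2.imwrite('pics/w4.png',d['image'])
print(proj(d,[HD-.06*EX-.014*EZ,HD-.06*EX-.014*EZ+.03*EY,HD+[0,0,.163]]))
d=cam('top');im=d['image'][130:270,180:380];cv2.imwrite('pics/t4.png',cv2.resize(im,None,fx=4,fy=4,interpolation=cv2.INTER_CUBIC))"
```

```text
t: 9.35
tool_pos: [0.6466, -0.0852, 0.2953]
tool_rot: [2.309, 2.126, 0.002]
contact_force: [0.5, -0.5, 0.4]
opening: 0.0299
grip_force: 0.0
t: 9.85
tool_pos: [0.5524, -0.0769, 0.3746]
tool_rot: [2.31, 2.127, 0.0]
contact_force: [0.6, -0.7, 0.4]
opening: 0.03
grip_force: 0.0
t: 10.05
tool_pos: [0.5575, -0.078, 0.3752]
tool_rot: [2.309, 2.125, 0.003]
contact_force: [0.2, 0.2, 0.3]
opening: 0.03
grip_force: 0.0
shift [-0.0023  0.006   0.2712] turn [ 0.0037  0.0011 -0.0006] t 10.05
[[280.5511 176.3917]
 [280.6608 152.5123]
 [367.0394 227.333 ]]
```

View pics/w4.png

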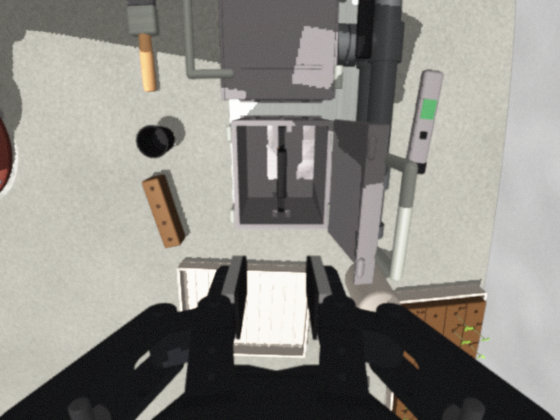

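View pics/t4.png

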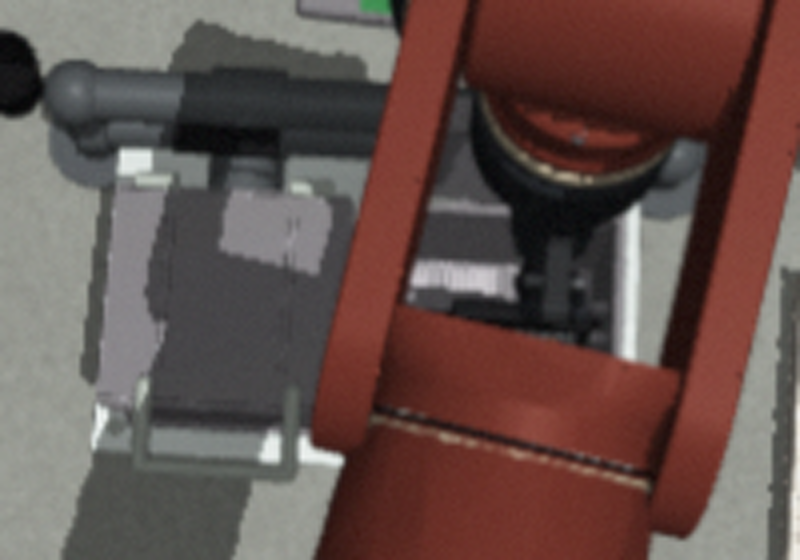

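The wrist view shows the due cover standing open just past upright, with the screen rib at x≈282, y≈150–205 (predicted 281,176). The top view shows the ready cover still shut. I descend to the rib.

```bash
python3 -m jog '[[[-0.001,0.003,0.045],[0.003,0.001,0]],[[-0.002,0.006,0.09],[0.003,0.001,0]],[[-0.0023,0.007,0.13],[0.003,0.001,0]],[[-0.0023,0.007,0.17],[0.003,0.001,0]],[[-0.0023,0.007,0.2],[0.003,0.001,0]]]' 0.45; python3 -m jog '[[[0,0,0.02],[0,0,0]],[[0,0,0.04],[0,0,0]],[[0,0,0.06],[0,0,0]],[[0,0,0.071],[0,0,0]],[[0,0,0.071],[0,0,0]]]';python3 -m jog '[[[0,0,0],[0,0,0]],[[0,0,0],[0,0,0]],[[0,0,0],[0,0,0]],[[0,0,0],[0,0,0]],[[0,0,0],[0,0,0]]]' 0 50
```

```text
t: 10.65
tool_pos: [0.5645, -0.0809, 0.1722]
tool_rot: [-2.31, -2.127, 0.002]
contact_force: [0.5, -0.7, 0.5]
opening: 0.0382
grip_force: 0.0
t: 11.15
tool_pos: [0.5635, -0.0807, 0.1017]
tool_rot: [-2.309, -2.125, 0.004]
contact_force: [0.1, -0.0, -0.3]
opening: 0.0385
grip_force: 0.0
t: 11.65
tool_pos: [0.5653, -0.0813, 0.1055]
tool_rot: [2.31, 2.126, 0.002]
contact_force: [0.8, -0.8, 4.7]
opening: 0.0108
grip_force: 51.2
```

```bash
python3 -m jog '[[[0,0,-0.01],[0,0,0]],[[0,0,-0.025],[0,0,0]],[[0,0,-0.045],[0,0,0]],[[0,0,-0.065],[0,0,0]],[[0,0,-0.085],[0,0,0]]]'; python3 -m jog '[[[0,0,-0.025],[0,0,0]],[[0,0,-0.055],[0,0,0]],[[0,0,-0.085],[0,0,0]],[[0,0,-0.105],[0,0,0]],[[0,0,-0.11],[0,0,0]]]'
python3 -c "
from h import *
d=cam('wrist');cv2.imwrite('pics/w5.png',d['image'])
delta([.4756,-.359,.26],down())"
```

```text
t: 12.15
tool_pos: [0.5639, -0.0808, 0.1903]
tool_rot: [-2.311, -2.128, 0.001]
contact_force: [-0.5, -0.8, -2.2]
opening: 0.011
grip_force: 50.4
t: 12.65
tool_pos: [0.5652, -0.0812, 0.3033]
tool_rot: [2.308, 2.125, 0.004]
contact_force: [0.2, 0.5, -0.7]
opening: 0.011
grip_force: 50.6
shift [-0.2843 -0.0663  0.0422] turn [ 0.0041  0.0009 -0.0005] t 12.7
```

View pics/w5.png

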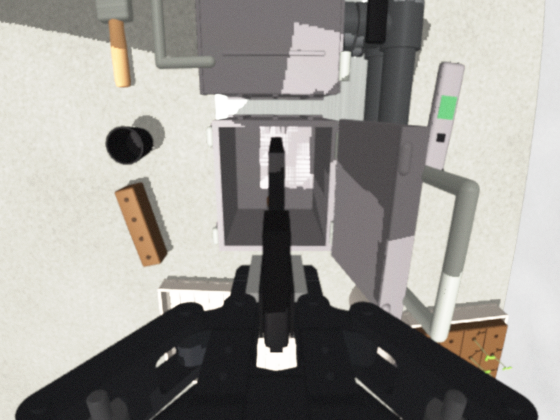

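The screen is held and fully out of the slot, its rib between the fingers at ~(277,200–340). I carry it to the tray.

```bash
python3 -m jog '[[[-0.015,-0.004,0],[0.004,0.001,0]],[[-0.045,-0.01,0],[0.004,0.001,0]],[[-0.08,-0.02,0],[0.004,0.001,0]],[[-0.12,-0.03,0],[0.004,0.001,0]],[[-0.16,-0.04,0],[0.004,0.001,0]]]'; python3 -m jog '[[[-0.04,-0.01,0.005],[0,0,0]],[[-0.075,-0.018,0.015],[0,0,0]],[[-0.105,-0.023,0.025],[0,0,0]],[[-0.12,-0.026,0.035],[0,0,0]],[[-0.1243,-0.0263,0.042],[0,0,0]]]';  python3 -m jog '[[[0,0,0],[0,0,0]],[[0,0,0],[0,0,0]],[[0,0,0],[0,0,0]],[[0,0,0],[0,0,0]],[[0,0,0],[0,0,0]]]'
python3 -c "
from h import *
delta([.4756,-.359,.26],down())
d=cam('top');cv2.imwrite('pics/t6.png',d['image'])
d=cam('scene');cv2.imwrite('pics/s6.png',d['image'])"
```

```text
t: 13.2
tool_pos: [0.5093, -0.2385, 0.2965]
tool_rot: [-2.306, -2.123, 0.005]
contact_force: [-0.2, -0.7, -1.4]
opening: 0.0109
grip_force: 50.4
t: 13.7
tool_pos: [0.4729, -0.3596, 0.254]
tool_rot: [-2.308, -2.12, 0.004]
contact_force: [0.1, 0.7, -2.6]
opening: 0.0113
grip_force: 50.4
t: 14.2
tool_pos: [0.4751, -0.3583, 0.2577]
tool_rot: [-2.308, -2.127, 0.003]
contact_force: [0.2, -0.1, -2.7]
opening: 0.0111
grip_force: 50.4
shift [-0.0007  0.0005 -0.0023] turn [-0.0031 -0.0003  0.0005] t 14.2
```

View pics/t6.png

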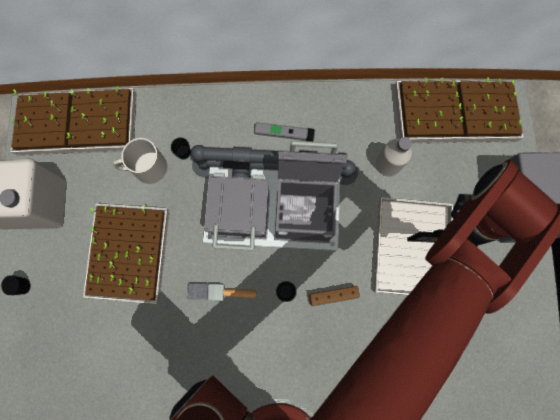

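The top view shows the left cover shut, the right one open over an empty chamber, and the screen above the tray. The bench items haven't moved.

```bash
python3 -c "
from station import job
print(job.finish_job())"
```

```text
the job is handed in; nothing more can be done
None
```

The job is handed in: I pressed the ajar cover shut until its catches held, then stood the other cover open and drew its screen, which the gripper is holding upright and still over the middle of the drip tray, about 0.13 m above its rim.

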